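# Bring the toy wheel to the front of the parts carousel

### The job

Turn the plywood parts carousel by pushing the upright pegs on its rim with the fingertips until the tray holding the round rubber toy wheel faces the pointer on the stand, in line with its tip, then let go and leave it at rest. Turn it gently (well under half a turn per second), do not touch or lift any of the parts lying in the trays, and leave everything else on the bench alone.

Things in the scene. Friction and masses are not known exactly. Their poses are not given: they have to be found in the camera images.
- stand_front (a point): Stand under the carousel: round plywood plate, radius 128 mm, fixed to the bench. The point is on the bench surface at its centre, on the turning axis; z up. Its -x axis is the front: there a plywood wedge pointer, 20 mm high, 56 mm wide at the rim, sticks out, narrowing to a tip 180 mm from the axis, roughly towards the robot.
- carousel_hub (a point): Turning plywood disc, radius 130 mm, top face 30 mm above the bench. The point is on the axis at the top face; axes turn with the disc, z up. Four square open trays (64 mm outside, walls 16 mm high) are centred 74 mm from the axis along its +x, +y, -x and -y. Nothing on the disc but the pegs rises above 60 mm over the bench.
- peg (a point): One of four upright wooden push pegs between the trays on the disc's rim: 14 mm diameter, 55 mm tall, top 85 mm above the bench. The point is the centre of the top of the peg 45 degrees anticlockwise from the disc's +x; the others are at 135, 225 and 315 degrees; all stand 116 mm from the axis.
- carousel (a joint): Turning angle of the disc (rad), 0 at the start, growing anticlockwise seen from above. Turns more than a full turn either way; about 1.5 N at a peg moves it; pushed slowly, it stops by friction within a degree or two of where it is left.
- wheel_mid (a point): The toy robot wheel: round black rubber tyre with a round grey hub cap, 50 mm in diameter (about 51 over the treads), 24 mm high, lying flat and loose in one of the four trays (which one varies), about 3 mm of play. The point is its centre, half-way up, 42 mm above the bench.
- motor_mid (a point): Small gear motor: grey block with a steel can at one end, 49 x 22 x 19 mm and a stub shaft on top to 26 mm, loose in another tray. The point is at its centre, half-way up.
- sensor_mid (a point): Two-eyed distance sensor: black board 46 x 22 mm with two round steel eyes on top, 15 mm high in all, loose in another tray. The point is at its centre, half-way up.
- cells_mid (a point): Battery holder: open black box 52 x 34 mm with two round steel cells lying in it, 17 mm high in all, loose in another tray. The point is at its centre, 7.5 mm above its underside.
- screwdriver: Bystander: a screwdriver lying on the bench beside the carousel; origin under the tool.
- tape: Bystander: a roll of paper tape, 84 mm across, 19 mm high, lying on the bench beside the carousel; origin at the centre of its underside.
- bracket: Bystander: an L-shaped aluminium bracket, 100 x 34 mm, 44 mm high, beside the carousel; origin at the centre of its underside.
- caster: Bystander: a small ball caster, 36 mm square, 29 mm high, beyond the carousel; origin at the centre of its underside.
- mug: Bystander: a white mug, 76 mm across, 85 mm high, on the left; origin at the centre of its underside.
- driver: Bystander: a black cordless screwdriver lying on the right, about 190 mm long and 42 mm high; origin under its middle.

How it is judged:
By the outcome, as a careful person would: the job done as asked, in the order asked, and still so for the second after the job is handed in, with the robot touching nothing.
It also fails if it takes over 53 s, if anything falls off the work surface, if the arm or the gripper's body presses on something with over 40 N, if the wrist force passes 120 N, or if a joint passes its speed limit or range.

### The arm

A 6-joint arm with a two-finger parallel gripper is mounted at the origin on the work surface. World frame = base frame: x ahead of the robot, y to its left, z up, the work surface at z = 0. Lengths are in m, angles in rad, forces in N, time in s.
With the tool pointing down it reaches from about 0.325 to 0.9 m from the base axis. Payload 6.1 kg.
Tool frame: the origin (TCP) lies at the very end of the fingers, on their centre line; the grasp point (between the pads) lies 19 mm behind it; z points along the fingers, x is the direction in which the jaws open and shut, and the axes are right-handed (so a half turn about z gives the same grasp; the last joint's range is limited). The gripper opens to 87 mm and grips with 3 to 60 N. Pads are 19 mm wide; open, the fingers measure 117 mm over their backs; the gripper's body (75 mm by 190 mm) begins 51 mm behind the grasp point.
Start: joints at [-1.301, 0.22, 1.526, -0, 1.395, -0.126], TCP at [0.241, -0.577, 0.223] pointing down, gripper open.
Joint ranges: [-2.98, 2.98], [-0.91, 2.08], [0.09, 2.57], [-1.24, 4.39], [0.2, 2.65], [-2.68, 2.68]. Speed limits (rad/s): [2.57, 2.57, 3.01, 3.14, 3.14, 3.14].

### API

Orientations are given as a rotation vector (axis times angle).
In Python, from plant import manip gives the robot as it stands.
- The arm moves only by the tool apply_moves, never from a script. Its argument "commands" is a list of rows, each a list of 7 numbers: the finger opening in mm, from 0 to 87, then the shift along the tool's x, y, z in units of 30 mm (1.0 is 30 mm), then the turn, a rotation vector about the tool's x, y, z in units of 8 degrees (1.0 is 8 degrees). A call has 1 to 12 rows; each row shifts and turns the commanded pose from where the row before left it, along the tool's axes as they then stand; what a row does not reach is not made up. A row lasts 1/10 s, in which the tool goes at most 50 mm and 8.59 degrees, less where a joint would pass 70% of its speed; a pose out of reach is approached as far as the arm can. A call is refused whole if a number of a shift passes 1 or a number of a turn 1, either way. A call with a gripper value outside its range is refused whole. The fingers move at their own pace and stop on an object; the grip force is fixed at half the most. Time passes only in rows, so rows that do not move let the fingers close. It gives the time, the measured TCP pose, the force and the opening at its end, in the units of the state.
- manip.read_state(): the state, without advancing time (a new reading comes with each control period).
- manip.read_camera(name): name is "scene" or "side" or "wrist"; returns the picture (400x640x3 uint8, red, green, blue); there is no depth.
- manip.camera_params(name): a dict with "camera_matrix" (3x3 intrinsics, pixels), "k1" (the pictures are not rectified: a ray, as slopes to the right and down, at radius r is drawn at 1 + k1 r^2 times it, then the intrinsics apply), "world_from_camera" (4x4, takes a point from camera to world coordinates). Camera axes: x right, y down, z forward; pixel columns grow to the right and rows downward; lengths in m; the calibration is good to about 2 mm. A picture is of the moment at which its call begins: read the wrist's pose just before it. camera_params takes no time and is no camera call; for the wrist camera it gives the pose at the moment of the call.
- manip.close_job(): hands the job in, once; it reports no verdict.
Trained networks look in the newest picture that a camera, given by its name, has taken for a name from the list of things; names that differ only in an ending like _2 or _b are one class to them, and where a whole thing is asked for, a point or a joint stands for the part that bears it (a point fixed in the world has none). Each returns a list of dicts, best first, with "confidence" (0 to 1); they miss things now and then, are a little off and sometimes report something else, mostly with a low value. They report only what shows in the picture. A call takes as long as a camera call.
- manip.find_in(camera, thing): "centre" ([x, y, z] in m, in the coordinates of the camera as it stood for that picture, good to about 4 mm: the middle of the surface that is visible of it).
- manip.regions_of(camera, thing): "mask" (400x640 bool, what is visible of it).
The state is a dict: "clock": time; "joints": joint angles; "qvel": joint speeds; "joint_torque": joint torques, N m; "position": TCP position; "orientation": TCP orientation; "wrist_force": force on the tool from outside, world axes, zero at the start; "wrist_torque": the same for the moment, N m; "grip_width": finger opening in m.
Only numpy, scipy, OpenCV 4.12 (cv2) and the standard library are available. Lean on these libraries where they do the work, as an engineer would, in place of code of your own. Each camera call takes 0.05 s, during which the arm holds its last target.

## Working session

There is one attempt and no reset: what is moved stays moved. The work goes in short steps, Python scripts to look and compute and a tool call to move; the robot and the scene stay as the last step left them, time stands still between calls to the robot, and variables do not carry over. Pictures are saved under pics/ and viewed, and the job is handed in when it is done.

Besides the shell and the picture viewer there is one more tool, called after ">>>" as name([rows], argument=value, ...), one row to a line, values as JSON. apply_moves: Moves the arm, as the interface text tells. Its arguments: {"type":"object","properties":{"commands":{"type":"array"}},"required":["commands"]}

```bash
mkdir -p pics; ls; cat > h.py <<'E'
from plant import manip
import numpy as np, cv2
def snap(c,n):
    im=manip.read_camera(c); cv2.imwrite(f'pics/{n}.png',im[:,:,::-1]); return im
def find(c,t,k=2):
    T=manip.camera_params(c)['world_from_camera']; T=np.array(T)
    for d in manip.find_in(c,t)[:k]:
        p=T@np.r_[d['centre'],1]; print(c,t,np.round(p[:3],4),round(d['confidence'],2))
def ray(c,u,v,z):
    P=manip.camera_params(c);K=np.array(P['camera_matrix']);k1=P['k1'];T=np.array(P['world_from_camera'])
    x=np.array([(u-K[0,2])/K[0,0],(v-K[1,2])/K[1,1]]);y=x.copy()
    for _ in range(30): y=x/(1+k1*(y@y))
    d=T[:3,:3]@np.r_[y,1];o=T[:3,3];return o+d*(z-o[2])/d[2]
def proj(c,p):
    P=manip.camera_params(c);K=np.array(P['camera_matrix']);k1=P['k1'];T=np.linalg.inv(np.array(P['world_from_camera']))
    q=T@np.r_[p,1];y=q[:2]/q[2];y=y*(1+k1*(y@y));return K[:2,:2]@y+K[:2,2]
E
python3 - <<'E'
from h import *
s=manip.read_state();print(s['clock'],s['position'],s['orientation'])
snap('scene','a');snap('side','b')
for c in('scene','side'):
    for t in('wheel_mid','stand_front','peg','carousel_hub'): 
        try: find(c,t,5)
        except Exception as e: print(c,t,e)
print(manip.read_state()['clock'])
E
```

```text
pics
0.0 [ 0.24080707 -0.57606411  0.2214195 ] [-2.61380766e+00  1.74057928e+00  2.30901172e-03]
scene wheel_mid [ 0.6119 -0.0781  0.0524] 0.62
scene stand_front [0.6756 0.0163 0.01  ] 0.82
scene peg [0.5894 0.0055 0.0334] 0.85
scene carousel_hub [0.5863 0.0059 0.031 ] 0.77
side wheel_mid [ 0.6014 -0.0793  0.0558] 0.51
side stand_front [ 0.4643 -0.0571  0.0079] 0.55
side peg [ 0.5756 -0.0145  0.0289] 0.57
side carousel_hub [ 0.5764 -0.0109  0.0296] 0.58
0.5
```

View pics/a.png

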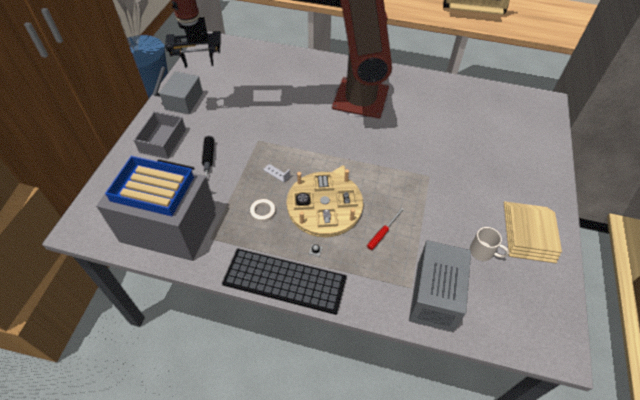

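View pics/b.png

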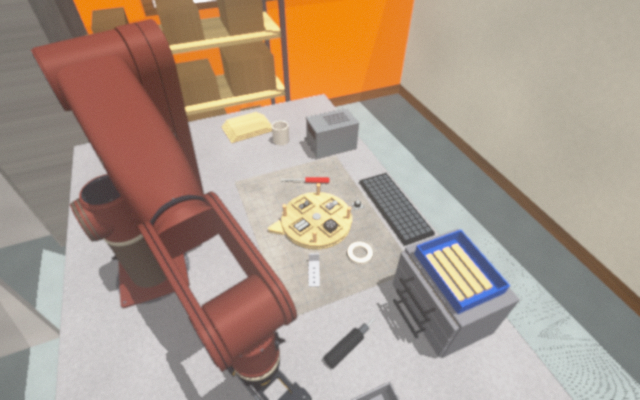

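```bash
python3 - <<'E'
import cv2
a=cv2.imread('pics/a.png')[130:270,230:420];cv2.imwrite('pics/a2.png',cv2.resize(a,None,fx=4,fy=4,interpolation=2))
b=cv2.imread('pics/b.png')[170:290,250:380];cv2.imwrite('pics/b2.png',cv2.resize(b,None,fx=4.5,fy=4.5,interpolation=2))
E
```

```text
(no output)
```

View pics/a2.png

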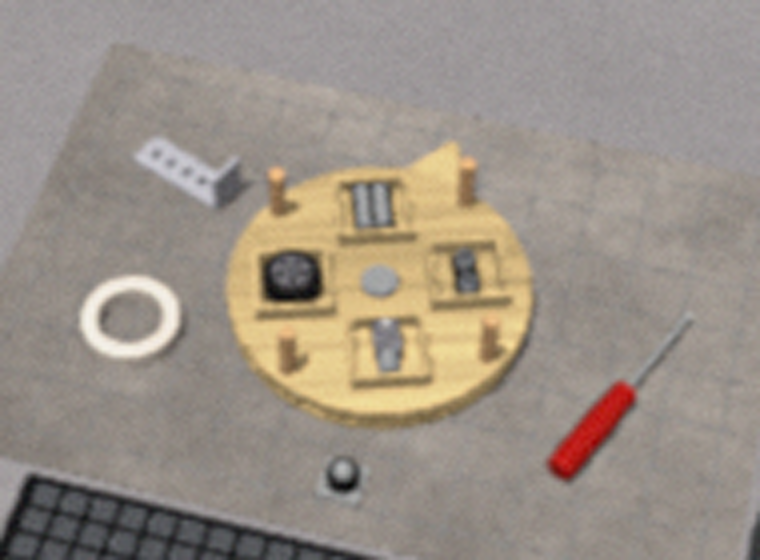

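View pics/b2.png

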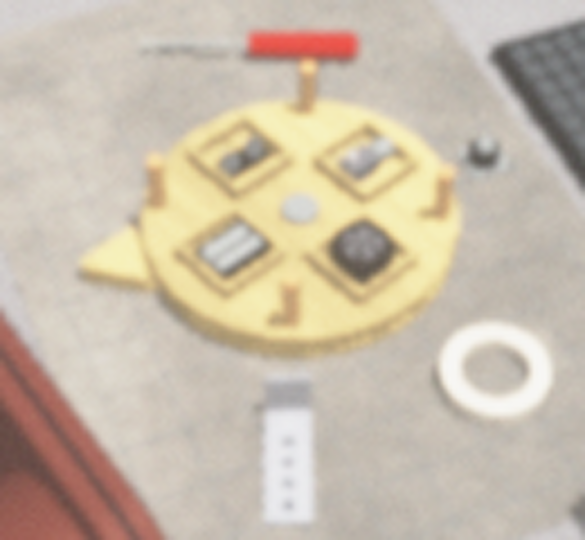

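```bash
python3 - <<'E'
from h import *
A=lambda u,v,z: ray('scene',(u+.5)/4+230-.5,(v+.5)/4+130-.5,z)
B=lambda u,v,z: ray('side',(u+.5)/4.5+250-.5,(v+.5)/4.5+170-.5,z)
for f,pts,tip,hub,wh in((A,[(276,172),(469,162),(490,325),(287,336)],(456,143),(380,281),(292,275)),(B,[(290,290),(154,158),(308,66),(444,172)],(80,266),(299,208),(362,247))):
    P=np.array([f(u,v,.082) for u,v in pts]);c=P.mean(0);print(np.round(P,4).tolist(),'c',c)
    r=P-c;print(np.hypot(r[:,0],r[:,1]),np.degrees(np.arctan2(r[:,1],r[:,0])))
    t=f(*tip,.02);h=f(*hub,.033);w=f(*wh,.052)
    d=t-c;e=w-c
    print('tip',t,np.hypot(*d[:2]),np.degrees(np.arctan2(d[1],d[0])),'hub',h,'wheel',w,np.degrees(np.arctan2(e[1],e[0])))
E
```

```text
[[0.5276, -0.1099, 0.082], [0.4725, 0.0459, 0.082], [0.6344, 0.1004, 0.082], [0.6881, -0.0529, 0.082]] c [ 0.58063555 -0.00414339  0.082     ]
[0.1183261  0.11917614 0.11754944 0.11798823] [-116.64683958  155.18224475   62.76026171  -24.41888241]
tip [0.40127905 0.02119417 0.02      ] 0.18113736642305217 171.95907678119025 hub [ 0.58012042 -0.00367549  0.033     ] wheel [ 0.6075277  -0.07288474  0.052     ] -68.63417526784976
[[0.5274, -0.1181, 0.082], [0.4779, 0.0492, 0.082], [0.6325, 0.1012, 0.082], [0.6854, -0.0538, 0.082]] c [ 0.58077057 -0.00538507  0.082     ]
[0.12471011 0.11645319 0.11843615 0.1152867 ] [-115.36171377  152.06512099   64.12845578  -24.83963971]
tip [0.39994123 0.01633873 0.02      ] 0.18212955587993984 173.14964317681836 hub [ 0.58079466 -0.00425523  0.033     ] wheel [ 0.60455648 -0.0771238   0.052     ] -71.65638923568258
```

```bash
cat >> h.py <<'E'
from scipy.spatial.transform import Rotation as Ro
def tool():
    s=manip.read_state();R=Ro.from_rotvec(s['orientation']).as_matrix();return s,R
def go(t,yawdeg):
    s,R=tool();p=np.array(s['position']);d=R.T@(np.array(t)-p)/.03
    yaw=np.degrees(np.arctan2(R[1,0],R[0,0]));print('t',s['clock'],'pos',p.round(4),'yaw',yaw.round(2),'shift units',d.round(2),'turn z units',-(((yawdeg-yaw+180)%360)-180)/8,'tilt',R[:,2].round(4),'q',np.round(s['joints'],3),'F',np.round(s['wrist_force'],1),'w',s['grip_width'])
E
python3 - <<'E'
from h import *
s,R=tool();T=np.array(manip.camera_params('wrist')['world_from_camera'])
print(R.T@(T[:3,3]-s['position']));print(R.T@T[:3,:3]);print(manip.camera_params('wrist')['camera_matrix'])
go([.581,-.004,.25],64.3)
E
```

```text
[-0.00068755 -0.08138683 -0.16136641]
[[ 9.99999978e-01  1.08510675e-04 -1.78287033e-04]
 [-5.11153616e-05  9.55538619e-01  2.94865977e-01]
 [ 2.02356251e-04 -2.94865962e-01  9.55538604e-01]]
[[276.53549313   0.         316.47659589]
 [  0.         276.53549313 201.15041269]
 [  0.           0.           1.        ]]
t 0.5 pos [ 0.2409 -0.5767  0.2225] yaw -67.32 shift units [-13.24 -17.82  -0.92] turn z units -16.453010436501692 tilt [-0.e+00  1.e-04 -1.e+00] q [-1.301  0.22   1.527 -0.     1.395 -0.126] F [0.1 0.  0. ] w 0.08705323734055977
```

>>> apply_moves([
  [26,-0.735,-0.99,-0.05,0,0,0],
  [26,-0.735,-0.99,-0.05,0,0,0],
  [26,-0.735,-0.99,-0.05,0,0,0],
  [26,-0.735,-0.99,-0.05,0,0,0],
  [26,-0.735,-0.99,-0.05,0,0,0],
  [26,-0.735,-0.99,-0.05,0,0,0],
  [26,-0.735,-0.99,-0.05,0,0,0],
  [26,-0.735,-0.99,-0.05,0,0,0],
  [26,-0.735,-0.99,-0.05,0,0,0],
  [26,-0.735,-0.99,-0.05,0,0,0],
  [26,-0.735,-0.99,-0.05,0,0,0],
  [26,-0.735,-0.99,-0.05,0,0,0],
])

```text
clock: 1.7
position: [0.4684, -0.1938, 0.2409]
orientation: [-2.615, 1.741, -0.001]
wrist_force: [-0.1, -0.7, 0.5]
grip_width: 0.0258
```

>>> apply_moves([
  [26,-0.735,-0.99,-0.05,0,0,0],
  [26,-0.735,-0.99,-0.05,0,0,0],
  [26,-0.735,-0.99,-0.05,0,0,0],
  [26,-0.735,-0.99,-0.05,0,0,0],
  [26,-0.735,-0.99,-0.05,0,0,0],
  [26,-0.735,-0.99,-0.05,0,0,0],
  [26,0,0,0,0,0,-1],
  [26,0,0,0,0,0,-1],
  [26,0,0,0,0,0,-1],
  [26,0,0,0,0,0,-1],
  [26,0,0,0,0,0,-1],
  [26,0,0,0,0,0,-1],
])

```text
clock: 2.9
position: [0.5812, -0.0043, 0.2496]
orientation: [-3.099, 0.518, -0.0]
wrist_force: [0.3, 0.4, -0.3]
grip_width: 0.026
```

>>> apply_moves([
  [26,0,0,0,0,0,-1],
  [26,0,0,0,0,0,-1],
  [26,0,0,0,0,0,-1],
  [26,0,0,0,0,0,-1],
  [26,0,0,0,0,0,-1],
  [26,0,0,0,0,0,-1],
  [26,0,0,0,0,0,-1],
  [26,0,0,0,0,0,-1],
  [26,0,0,0,0,0,-1],
  [26,0,0,0,0,0,-1],
  [26,0,0,0,0,0,-0.4],
  [26,0,0,0,0,0,0],
])

```text
clock: 4.1
position: [0.5812, -0.0044, 0.2496]
orientation: [2.666, 1.662, 0.0]
wrist_force: [-0.2, 0.5, -0.6]
grip_width: 0.0259
```

```bash
python3 - <<'E'
from h import *
go([.685,-.054,.066],64.3)
snap('wrist','w1');find('wrist','wheel_mid');find('wrist','carousel_hub');find('wrist','peg');
E
```

```text
t 4.1 pos [ 0.5812 -0.0044  0.2496] yaw 63.9 shift units [0.04 3.83 6.12] turn z units -0.05032824279068038 tilt [ 2.e-04 -0.e+00 -1.e+00] q [-0.143  0.099  1.612  0.     1.431 -1.258] F [-0.2  0.5 -0.6] w 0.02590242001784221
wrist wheel_mid [ 0.6058 -0.071   0.0549] 0.67
wrist carousel_hub [0.567  0.0097 0.0311] 0.6
wrist carousel_hub [0.5581 0.0664 0.0303] 0.24
wrist peg [0.5685 0.0105 0.028 ] 0.86
```

View pics/w1.png

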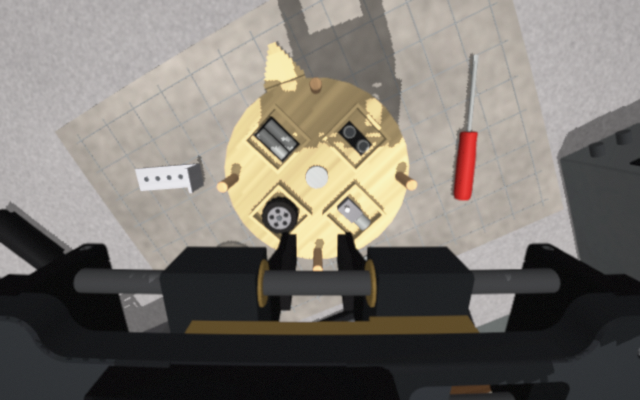

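```bash
python3 - <<'E'
import cv2
a=cv2.imread('pics/w1.png')[30:270,200:430];cv2.imwrite('pics/w1z.png',cv2.resize(a,None,fx=2.5,fy=2.5,interpolation=2))
a=cv2.imread('pics/w1.png')[32:112,250:340];cv2.imwrite('pics/w1y.png',cv2.resize(a,None,fx=7,fy=7,interpolation=2))
E
```

```text
(no output)
```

View pics/w1z.png

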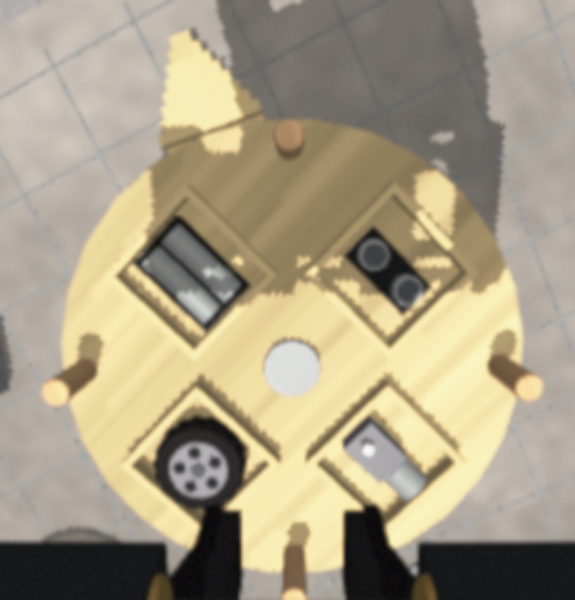

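View pics/w1y.png

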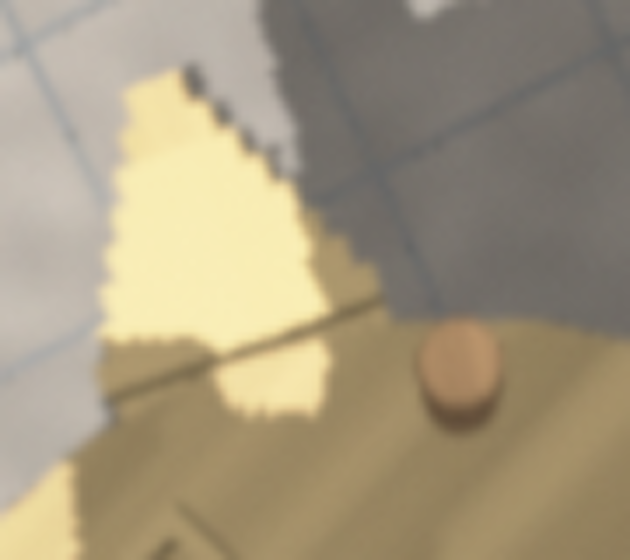

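```bash
python3 - <<'E'
from h import *
Z=lambda u,v,z: ray('wrist',(u+.5)/2.5+200-.5,(v+.5)/2.5+30-.5,z)
Y=lambda u,v,z: ray('wrist',(u+.5)/7+250-.5,(v+.5)/7+32-.5,z)
L=Z(56,392,.085);Rr=Z(530,387,.085);Tp=Y(458,365,.085);N=Z(294,594,.085)
print(L,Rr,Tp,N); c=(L+Rr)/2;print('c',c,'c2',(Tp+N)/2)
h=Z(292,367,.034);print('hub',h)
for cc in(c,h,np.array([.581,-.004,0])):
  print([round(float(np.degrees(np.arctan2(*(p-cc)[1::-1]))),2) for p in(L,Rr,Tp,N)])
  for p in [Y(125,90,.02),Y(190,65,.02),Y(157,78,.02),Y(105,330,.02),Y(380,275,.02),Z(199,468,.054)]:
    d=p-cc;print('   ',p.round(4),np.hypot(*d[:2]).round(4),np.degrees(np.arctan2(d[1],d[0])).round(2))
E
```

```text
[ 0.53064964 -0.10711855  0.085     ] [0.63028919 0.1011801  0.085     ] [0.47644778 0.0459746  0.085     ] [ 0.68149463 -0.05185913  0.085     ]
c [ 0.58046941 -0.00296923  0.085     ] c2 [ 0.57897121 -0.00294227  0.085     ]
hub [ 0.58011561 -0.00320592  0.034     ]
[-115.56, 64.44, 154.8, -25.82]
    [0.4008 0.0152 0.02  ] 0.1806 174.22
    [0.4024 0.0278 0.02  ] 0.1807 170.19
    [0.4016 0.0214 0.02  ] 0.1805 172.24
    [ 0.4351 -0.0079  0.02  ] 0.1455 -178.07
    [0.4495 0.0427 0.02  ] 0.1387 160.78
    [ 0.6045 -0.0722  0.054 ] 0.0733 -70.87
[-115.46, 64.33, 154.62, -25.64]
    [0.4008 0.0152 0.02  ] 0.1803 174.13
    [0.4024 0.0278 0.02  ] 0.1804 170.1
    [0.4016 0.0214 0.02  ] 0.1802 172.15
    [ 0.4351 -0.0079  0.02  ] 0.1451 -178.16
    [0.4495 0.0427 0.02  ] 0.1384 160.64
    [ 0.6045 -0.0722  0.054 ] 0.0732 -70.55
[-116.03, 64.89, 154.45, -25.47]
    [0.4008 0.0152 0.02  ] 0.1812 173.91
    [0.4024 0.0278 0.02  ] 0.1814 169.9
    [0.4016 0.0214 0.02  ] 0.1812 171.94
    [ 0.4351 -0.0079  0.02  ] 0.146 -178.48
    [0.4495 0.0427 0.02  ] 0.1395 160.46
    [ 0.6045 -0.0722  0.054 ] 0.0721 -71.0
```

>>> apply_moves([
  [30,0.01,0.955,0,0,0,-0.08],
  [30,0.01,0.955,0,0,0,0],
  [30,0.01,0.955,0,0,0,0],
  [30,0.01,0.955,0,0,0,0],
  [30,0,0,0.9,0,0,0],
  [30,0,0,0.9,0,0,0],
  [30,0,0,0.9,0,0,0],
  [30,0,0,0.9,0,0,0],
  [30,0,0,0.7,0,0,0],
])

```text
clock: 5.2
position: [0.6842, -0.0527, 0.1183]
orientation: [-2.656, -1.675, 0.002]
wrist_force: [-0.2, 0.8, -0.5]
grip_width: 0.0304
```

```bash
python3 - <<'E'
from h import *
go([.6847,-.0534,.066],64.5)
im=snap('wrist','w2');im=snap('side','s2')
a=cv2.imread('pics/w2.png')[100:400,160:480];b=cv2.imread('pics/s2.png')[140:290,240:400]
cv2.imwrite('pics/c2.png',np.hstack([a,cv2.resize(b,None,fx=2,fy=2)]))
E
```

```text
t 5.2 pos [ 0.6842 -0.0527  0.1183] yaw 64.46 shift units [-0.01  0.03  1.74] turn z units -0.004890068504657563 tilt [-2.e-03  4.e-04 -1.e+00] q [-0.192  0.449  1.44   0.     1.255 -1.317] F [-0.2  0.8 -0.5] w 0.030426352771474357
```

View pics/c2.png

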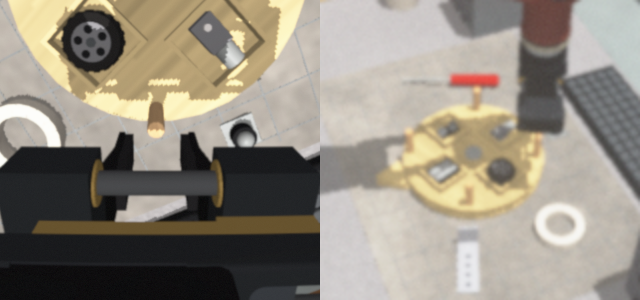

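The fingers straddle the peg: it shows at about (156,118) in the left crop, midway between the fingertips. I'll lower the tool and close the gap.

>>> apply_moves([
  [30,0,0.03,0.6,0,0,0],
  [30,0,0,0.6,0,0,0],
  [30,0,0,0.54,0,0,0],
  [19,0,0,0,0,0,0],
  [19,0,0,0,0,0,0],
  [19,0,0,0,0,0,0],
])

```text
clock: 5.9
position: [0.6865, -0.0534, 0.0693]
orientation: [2.656, 1.676, 0.002]
wrist_force: [0.5, -0.2, 0.3]
grip_width: 0.0201
```

```bash
python3 - <<'E'
from h import *
go([.6847,-.0534,.066],64.5)
im=snap('side','s3')
cv2.imwrite('pics/c3.png',cv2.resize(cv2.imread('pics/s3.png')[140:290,240:400],None,fx=4,fy=4))
E
```

```text
t 5.9 pos [ 0.6865 -0.0534  0.0693] yaw 64.52 shift units [-0.03 -0.05  0.11] turn z units 0.002066861230879624 tilt [ 1.4e-03 -3.0e-04 -1.0e+00] q [-0.192  0.503  1.464  0.     1.173 -1.318] F [ 0.5 -0.2  0.3] w 0.020137183530112495
```

View pics/c3.png

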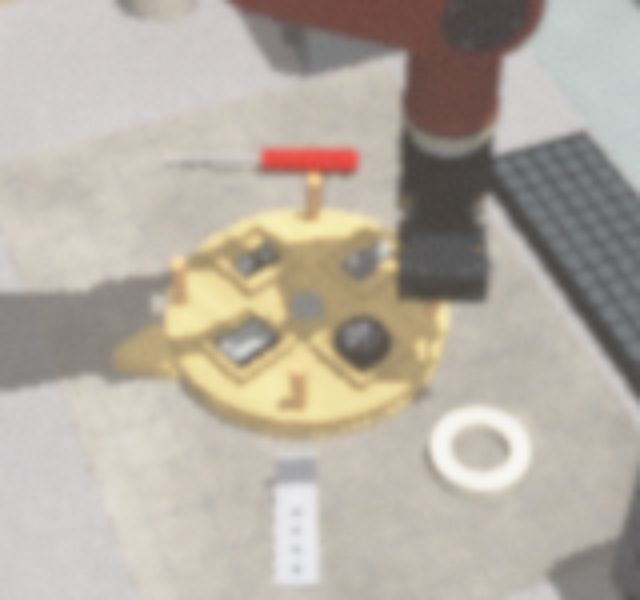

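>>> apply_moves([
  [19,-0.05,-0.05,0.06,0,0,0.1],
  [19,-0.1,-0.002,0,0,0,0.19],
  [19,-0.2,-0.005,0,0,0,0.375],
  [19,-0.2,-0.005,0,0,0,0.375],
  [19,-0.2,-0.005,0,0,0,0.375],
  [19,-0.2,-0.005,0,0,0,0.375],
  [19,-0.2,-0.005,0,0,0,0.375],
  [19,-0.2,-0.005,0,0,0,0.375],
])

```text
clock: 6.75
position: [0.6613, -0.0856, 0.067]
orientation: [2.913, 1.176, 0.002]
wrist_force: [0.7, 1.2, -0.6]
grip_width: 0.019
```

```bash
cat >> h.py <<'E'
def st():
    s,R=tool();p=np.array(s['position']);d=p[:2]-[.580,-.0035];yaw=np.degrees(np.arctan2(R[1,0],R[0,0]))
    print('t',s['clock'],'r',np.hypot(*d).round(4),'phi',np.degrees(np.arctan2(d[1],d[0])).round(2),'yaw-90',(yaw-90).round(2),'z',p[2].round(4),'F',np.round(s['wrist_force'],1),'w',s['grip_width'],'q6',s['joints'][5])
E
python3 - <<'E'
from h import *
st()
im=snap('side','s4');st()
cv2.imwrite('pics/c4.png',cv2.resize(cv2.imread('pics/s4.png')[140:290,240:400],None,fx=4,fy=4))
E
```

```text
t 6.75 r 0.1155 phi -45.28 yaw-90 -46.01 z 0.067 F [ 0.7  1.2 -0.6] w 0.019032246087093068 q6 -1.0150637612883642
t 6.8 r 0.1156 phi -45.79 yaw-90 -46.17 z 0.0669 F [ 0.6  0.5 -0.5] w 0.019076264745792125 q6 -1.0129969508252954
```

View pics/c4.png

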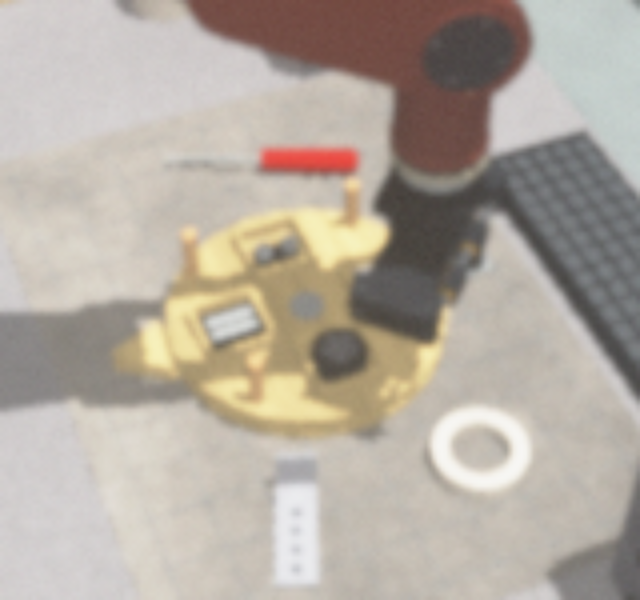

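>>> apply_moves([
  [19,-0.2,-0.005,0,0,0,0.375],
  [19,-0.2,-0.005,0,0,0,0.375],
  [19,-0.2,-0.005,0,0,0,0.375],
  [19,-0.2,-0.005,0,0,0,0.375],
  [19,-0.2,-0.005,0,0,0,0.375],
  [19,-0.2,-0.005,0,0,0,0.375],
  [19,-0.2,-0.005,0,0,0,0.375],
  [19,-0.2,-0.005,0,0,0,0.375],
  [19,-0.2,-0.005,0,0,0,0.375],
  [19,-0.2,-0.005,0,0,0,0.375],
])

```text
clock: 7.8
position: [0.6096, -0.1147, 0.067]
orientation: [3.117, 0.385, 0.002]
wrist_force: [1.6, -0.5, -0.0]
grip_width: 0.0191
```

```bash
python3 - <<'E'
from h import *
st()
im=snap('scene','s5');st()
cv2.imwrite('pics/c5.png',cv2.resize(cv2.imread('pics/s5.png')[130:270,230:420],None,fx=3,fy=3))
E
```

```text
t 7.8 r 0.1151 phi -75.1 yaw-90 -75.93 z 0.067 F [ 1.6 -0.5 -0. ] w 0.019071436502758336 q6 -0.558597224659631
t 7.85 r 0.115 phi -75.6 yaw-90 -76.09 z 0.0667 F [ 1.  -0.9  0.4] w 0.019009329706623283 q6 -0.556303312118488
```

View pics/c5.png

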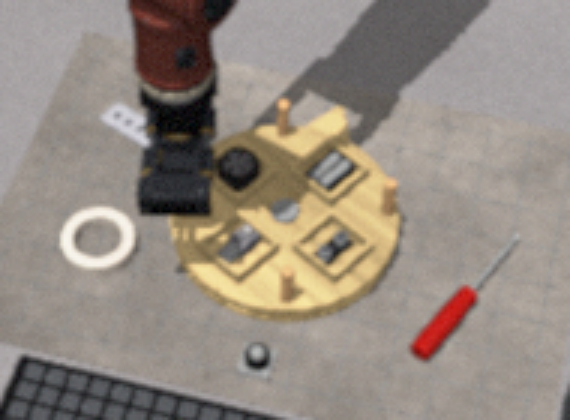

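>>> apply_moves([
  [19,-0.2,0.02,0,0,0,0.375],
  [19,-0.2,-0.005,0,0,0,0.375],
  [19,-0.2,-0.005,0,0,0,0.375],
  [19,-0.2,-0.005,0,0,0,0.375],
  [19,-0.2,-0.005,0,0,0,0.375],
  [19,-0.2,-0.005,0,0,0,0.375],
  [19,-0.2,-0.005,0,0,0,0.375],
  [19,-0.2,-0.005,0,0,0,0.375],
  [19,-0.2,-0.005,0,0,0,0.375],
  [19,-0.2,-0.005,0,0,0,0.375],
  [19,-0.2,-0.005,0,0,0,0.375],
  [19,-0.2,-0.005,0,0,0,0.375],
])

```text
clock: 9.05
position: [0.5391, -0.1107, 0.067]
orientation: [3.084, -0.596, 0.002]
wrist_force: [1.4, -0.1, -1.1]
grip_width: 0.0187
```

>>> apply_moves([
  [19,-0.2,0.01,0,0,0,0.375],
  [19,-0.2,-0.005,0,0,0,0.375],
  [19,-0.2,-0.005,0,0,0,0.375],
  [19,-0.2,-0.005,0,0,0,0.375],
  [19,-0.15,-0.003,0,0,0,0.28],
  [19,-0.1,-0.002,0,0,0,0.19],
  [19,-0.1,-0.002,0,0,0,0.19],
  [19,-0.1,-0.002,0,0,0,0.19],
  [19,-0.067,-0.002,0,0,0,0.125],
  [19,0,0,0,0,0,0],
  [19,0,0,0,0,0,0],
])

```text
clock: 10.15
position: [0.5049, -0.09, 0.0664]
orientation: [-2.937, 1.115, 0.001]
wrist_force: [0.5, 0.5, -0.3]
grip_width: 0.0188
```

```bash
cat >> h.py <<'E'
def views(n):
    a=cv2.imread(f'pics/{n}_sc.png') if 0 else snap('scene',n+'_sc')[:,:,::-1]
    cv2.imwrite(f'pics/{n}_a.png',cv2.resize(np.ascontiguousarray(a[130:270,230:420]),None,fx=4,fy=4,interpolation=2))
    b=snap('side',n+'_si')[:,:,::-1]
    cv2.imwrite(f'pics/{n}_b.png',cv2.resize(np.ascontiguousarray(b[170:290,250:380]),None,fx=4.5,fy=4.5,interpolation=2))
A=lambda u,v,z: ray('scene',(u+.5)/4+230-.5,(v+.5)/4+130-.5,z)
B=lambda u,v,z: ray('side',(u+.5)/4.5+250-.5,(v+.5)/4.5+170-.5,z)
E
python3 - <<'E'
from h import *
st();views('e');st()
E
```

```text
t 10.15 r 0.1145 phi -130.95 yaw-90 -131.58 z 0.0664 F [ 0.5  0.5 -0.3] w 0.018798521161821673 q6 0.3952558093878346
t 10.25 r 0.1146 phi -130.94 yaw-90 -131.59 z 0.0663 F [ 1.3 -0.3  0.2] w 0.019047422118553526 q6 0.39534804893682857
```

View pics/e_a.png

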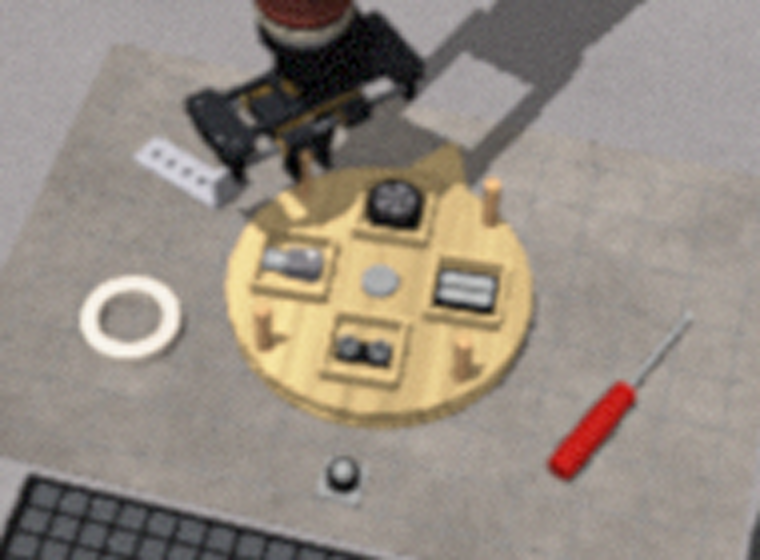

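View pics/e_b.png

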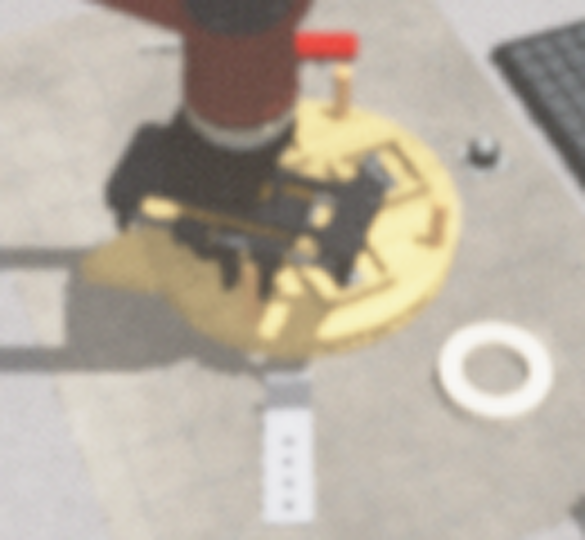

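```bash
python3 - <<'E'
from h import *
c=np.array([.580,-.0035,0])
for p in [A(493,182,.085),A(464,342,.085),A(262,307,.085),A(305,155,.085),A(394,203,.052)]:
    d=p-c;print(np.hypot(*d[:2]),np.degrees(np.arctan2(d[1],d[0])))
E
```

```text
0.11584818851131783 140.07968052177512
0.11759554754980177 48.336844431162206
0.1165091651730699 -40.763574175199295
0.11490270388920212 -130.65949405120526
0.0706213522216369 -174.70200814063256
```

>>> apply_moves([
  [19,-0.068,0.03,0,0,0,0.13],
  [19,-0.1,-0.002,0,0,0,0.19],
  [19,-0.1,-0.002,0,0,0,0.19],
  [19,-0.1,-0.002,0,0,0,0.19],
  [19,-0.1,-0.002,0,0,0,0.19],
  [19,-0.1,-0.002,0,0,0,0.19],
  [19,-0.07,-0.001,0,0,0,0.125],
  [19,-0.07,-0.001,0,0,0,0.125],
  [19,-0.05,-0.001,0,0,0,0.1],
  [19,-0.02,0,0,0,0,0.0],
  [19,0,0,0,0,0,0],
  [19,0,0,0,0,0,0],
])

```text
clock: 11.45
position: [0.4888, -0.0734, 0.0665]
orientation: [-2.811, 1.403, 0.001]
wrist_force: [-0.1, -0.7, -0.0]
grip_width: 0.0189
```

```bash
python3 - <<'E'
from h import *
st();views('f');snap('wrist','f_w');st()
a=cv2.imread('pics/f_w.png');cv2.imwrite('pics/f_wz.png',a)
E
```

```text
t 11.45 r 0.1149 phi -142.51 yaw-90 -143.04 z 0.0665 F [-0.1 -0.7 -0. ] w 0.01894578139060998 q6 0.6165697535806178
t 11.6 r 0.1149 phi -142.5 yaw-90 -143.05 z 0.0664 F [ 0.6 -0.6  0.1] w 0.01924733852269735 q6 0.6166150279815233
```

View pics/f_a.png

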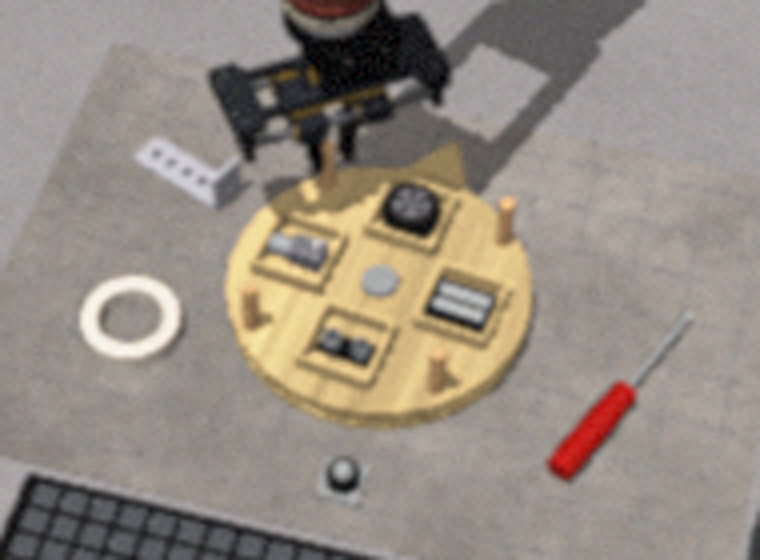

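View pics/f_w.png

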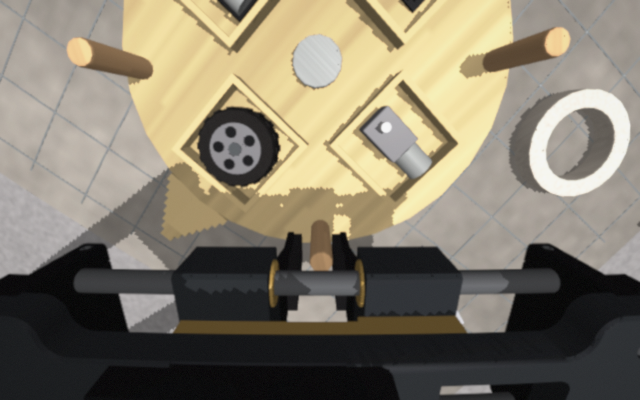

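```bash
python3 - <<'E'
from h import *
c=np.array([.580,-.0035,0])
for p in [A(508,202,.085),A(439,358,.085),A(248,293,.085),A(329,146,.085),A(411,207,.052)]:
    d=p-c;print(np.hypot(*d[:2]),np.degrees(np.arctan2(d[1],d[0])))
l=ray('wrist',79,53,.085);r=ray('wrist',558,41,.085);d=l-r
print('wr',l,r,(l+r)/2,np.hypot(*d[:2]),np.degrees(np.arctan2(d[1],d[0])),'hub',ray('wrist',317,60,.034))
d=ray('wrist',235,148,.054)-ray('wrist',317,60,.034);print(np.degrees(np.arctan2(d[1],d[0])))
E
```

```text
0.11554408051449962 127.86969166183077
0.12208178781155028 36.3369404210607
0.11980587148973044 -49.41091647960968
0.11423060765605288 -142.12080034867788
0.07049569918416781 172.93836258469537
wr [0.50924031 0.08628168 0.085     ] [ 0.6519422  -0.09452277  0.085     ] [ 0.58059126 -0.00412055  0.085     ] 0.23033470508333245 128.28265294374305 hub [ 0.58150065 -0.00330439  0.034     ]
173.29856325859524
```

>>> apply_moves([
  [30,0,0,0,0,0,0],
  [30,0,0,0,0,0,0],
  [30,0,0,-0.5,0,0,0],
  [30,0,0,-1,0,0,0],
  [30,0,0,-1,0,0,0],
  [30,0,-0.3,-1,0,0,0],
  [30,0,-0.6,-1,0,0,0],
  [30,0,-0.6,-1,0,0,0],
  [30,0,0,-0.7,0,0,0],
  [30,0,0,0,0,0,0],
  [30,0,0,0,0,0,0],
])

```text
clock: 12.7
position: [0.5248, -0.0465, 0.2522]
orientation: [2.811, -1.403, 0.0]
wrist_force: [-0.7, 0.4, -0.5]
grip_width: 0.0303
```

```bash
python3 - <<'E'
from h import *
st();snap('wrist','g_w');views('g')
E
```

```text
t 12.7 r 0.07 phi -142.08 yaw-90 -143.04 z 0.2522 F [-0.7  0.4 -0.5] w 0.030262902960566326 q6 0.6875070886923274
```

View pics/g_w.png

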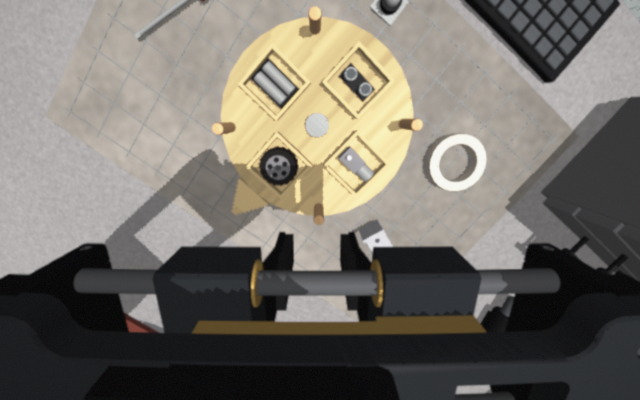

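Everything is visible: tip near (233,215), wheel tray near (278,163), four pegs. I'll zoom in to measure.

```bash
python3 - <<'E'
import cv2
a=cv2.imread('pics/g_w.png');cv2.imwrite('pics/g1.png',cv2.resize(a[0:230,200:440],None,fx=2.5,fy=2.5,interpolation=2))
b=cv2.convertScaleAbs(a[150:225,220:300],alpha=1.4);cv2.imwrite('pics/g2.png',cv2.resize(b,None,fx=7,fy=7,interpolation=2))
E
```

```text
(no output)
```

View pics/g1.png

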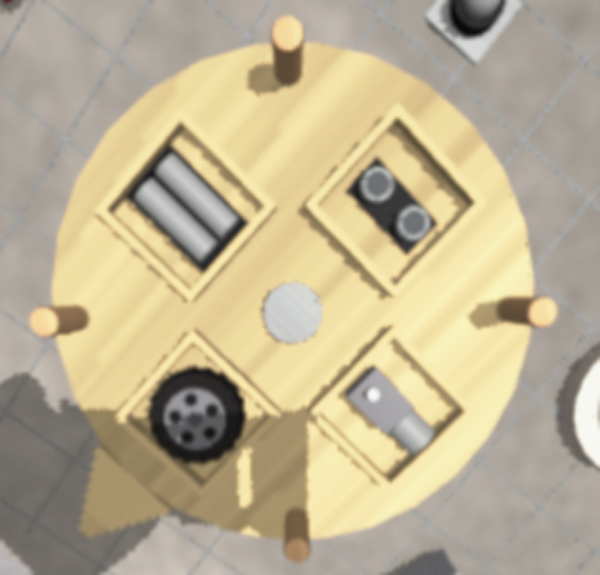

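View pics/g2.png

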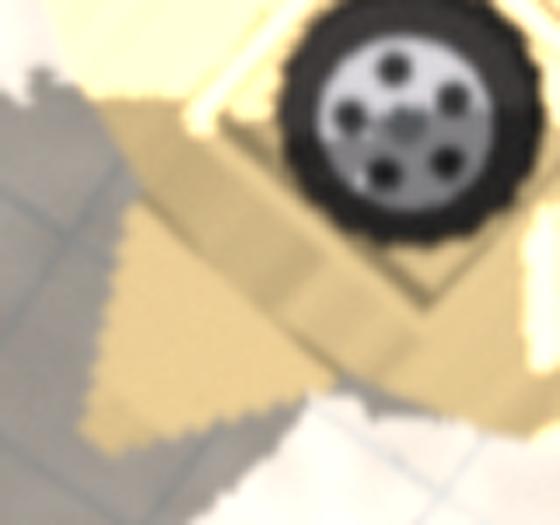

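View pics/g_a.png

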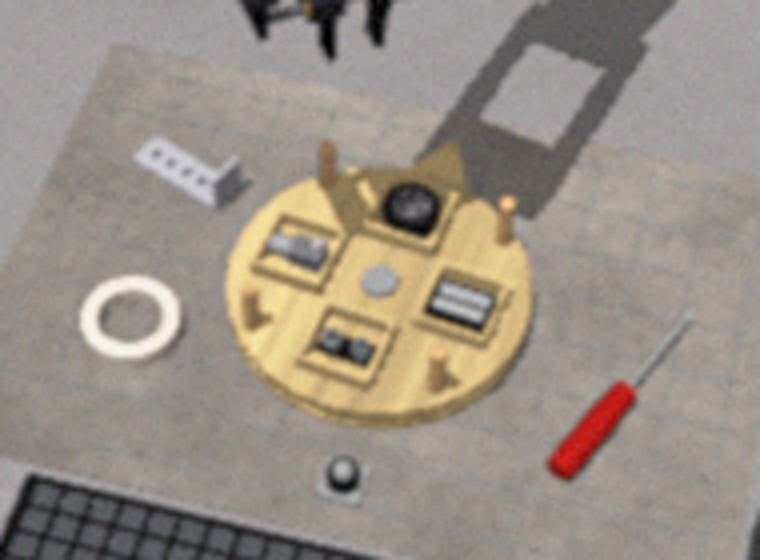

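```bash
python3 - <<'E'
from h import *
G=lambda u,v,z: ray('wrist',(u+.5)/2.5+200-.5,(v+.5)/2.5-.5,z)
H=lambda u,v,z: ray('wrist',(u+.5)/7+220-.5,(v+.5)/7+150-.5,z)
ang=lambda d:np.degrees(np.arctan2(d[1],d[0]))
P=np.array([G(287,33,.085),G(44,322,.085),G(297,550,.085),G(543,312,.085)])
c=P.mean(0);print(P[:,:2],c,[ang(p-c) for p in P],[ang(P[0]-P[2]),ang(P[1]-P[3])],'hub',G(292,313,.034))
for cc in (c,G(292,313,.034)):
  for t in((80,428),(108,455),(93,443)): 
    p=H(*t,.02);print(p,np.hypot(*(p-cc)[:2]),ang(p-cc))
  print('wheel',ang(G(195,415,.054)-cc))
e1=H(80,428,.02)-H(135,205,.02);e2=H(112,455,.02)-H(335,382,.02)
print(ang(e1),ang(e2))
# tray corners z=.046 
C=np.array([G(192,330,.046),G(119,413,.046),G(201,485,.046),G(279,411,.046)]);tc=C.mean(0);print('tray',tc,ang(tc-c),ang(C[1]-C[0]),ang(C[2]-C[3]),np.linalg.norm(C[1]-C[0]))
E
```

```text
[[ 0.66974744  0.06723476]
 [ 0.50866539  0.08676462]
 [ 0.4892681  -0.07423352]
 [ 0.65031578 -0.09413041]] [ 0.57949918 -0.00359114  0.085     ] [np.float64(38.124454662411715), np.float64(128.09443412417883), np.float64(-141.94242253133416), np.float64(-51.96874518816257)] [np.float64(38.09103454663039), np.float64(128.06282605855407)] hub [ 0.57897525 -0.00344302  0.034     ]
[0.40152011 0.0244225  0.02      ] 0.18017023593168877 171.05511551512242
[0.39991325 0.01629386 0.02      ] 0.1806834774222 173.68155468454816
[0.40029414 0.02035826 0.02      ] 0.1807982812791562 172.38795721728437
wheel 172.04901795664563
[0.40152011 0.0244225  0.02      ] 0.17962966431211874 171.0758004945126
[0.39991325 0.01629386 0.02      ] 0.18014645590932218 173.71003731485087
[0.40029414 0.02035826 0.02      ] 0.18025936927054853 172.41256108501497
wheel 172.108266679984
-161.13925783333366 145.5929351266891
tray [0.50872587 0.00657958 0.046     ] 171.8221110973933 173.45568756414562 170.44376329829421 0.059409108243309
```

```bash
python3 - <<'E'
from h import *
st();manip.close_job()
E
```

```text
t 12.85 r 0.0708 phi -142.59 yaw-90 -143.06 z 0.2507 F [ 0.3  0.  -0.4] w 0.03003000580415889 q6 0.6875575856736328
the job is handed in; nothing more can be done
```

The tray with the toy wheel now faces the pointer, and I handed the job in at 12.9 s. I pushed one rim peg with the fingertips on either side of it, turning the carousel about 116° clockwise at up to 30°/s. Then I opened the fingers and lifted clear to 0.25 m.

- **Alignment:** from the wrist camera, the pegs put the tray at about 173.1°, while its corners give 171.8° and the wheel itself 172.0°. The pointer tip measured 172.1–172.4°. The remaining error is therefore about 1° or less, and I left it rather than nudge again. These measurements disagree by about 1°, so I can't be more exact.
- **At rest:** scene pictures taken before and after letting go show no visible movement of the carousel.
- **Other checks:** every force reading I took was under 2 N. The fingertips stayed above 66 mm, higher than all the parts in the trays. The bystanders in the final scene view had not moved.

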